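Push a mural tile up to the setting-out line

TASK

On the plywood layout board, push the rectangular terracotta tile away from the robot, keeping it flat on the board, until its long far edge lies along the scribed black line, and stop there without running past it. Leave the round and the hexagonal tile where they are.

Things in the scene. Friction and masses are not known exactly. Their poses are not given: they have to be found in the camera images.
- tile: rectangular fired terracotta tile with a low raised border, 90 mm (x) by 120 mm (y) by 18 mm thick, about 0.4 kg, loose and flat on the board. Origin: centre of its underside; z up, x roughly towards the line (within 10 degrees): its long far edge is 45 mm along +x, the near one 45 mm along -x. Stops when no longer pushed. The three tiles stand side by side in any order, about 150 mm apart.
- line (a point): middle of the straight scribed black line, 4 mm wide, 520 mm long, on a fixed plywood board (320 by 520 mm, top face 12 mm above the table). The point is at the height of the top face; y along the line, x across it, away from the robot, z up. All tiles start on its -x side; the board's near edge is 235 mm, its far edge 85 mm from the line. Only a mark: nothing stops a tile.
- round_tile: bystander: round terracotta tile, 90 mm diameter, 18 mm thick, loose on the board. Origin at the centre of its underside.
- hex_tile: bystander: hexagonal terracotta tile, 90 mm across flats, 104 mm across corners, 18 mm thick, loose on the board. Origin at the centre of its underside.
Not all that is in view belongs to the job. What is shaped like the tile but yellow is not meant.

How it is judged:
At the end, for the whole second after the job is handed in: The rectangular tile lies flat and at rest on the board, the middle of its long far edge within 10 mm of the scribed line, that edge parallel to the line within 10 degrees, and its centre within 200 mm of the line's middle, measured along the line (x of tile in the frame of line between -0.055 and -0.035 m and y of tile in the frame of line between -0.2 and 0.2 m and z of tile in the frame of line below 0.004 m and angle between tile's own z axis and vertical below 0.06 rad and angle between the x axis of tile and the x axis of line, either way round below 0.175 rad and linear speed of tile below 0.01 m/s); the robot touches nothing.
It fails at once if the tile is run more than 20 mm past the line (x of tile in the frame of line above -0.025 m).
It fails at once if the tile is lifted more than 12 mm off the board or tipped more than 14 degrees (z of tile in the frame of line above 0.012 m or angle between tile's own z axis and vertical above 0.25 rad).
It fails at once if the round tile is shifted more than 15 mm (distance of round_tile from where it was at the start of the episode above 0.015 m).
It fails at once if the hexagonal tile is shifted more than 15 mm (distance of hex_tile from where it was at the start of the episode above 0.015 m).
It also fails if it takes over 32 s, if anything falls off the work surface, if the arm or the gripper's body presses on something with over 40 N, if the wrist force passes 120 N, or if a joint passes its speed limit or range.

ROBOT

A 7-joint arm with a two-finger parallel gripper is mounted at the origin on the work surface. World frame = base frame: x ahead of the robot, y to its left, z up, the work surface at z = 0. Lengths are in m, angles in rad, forces in N, time in s.
With the tool pointing down it reaches from about 0.4 to 0.9 m from the base axis. Payload 5.5 kg.
Tool frame: the origin (TCP) lies at the very end of the fingers, on their centre line; the grasp point (between the pads) lies 19 mm behind it; z points along the fingers, y is the line along which they close (so a half turn about z gives the same grasp; the last joint's range is limited). The gripper opens to 85 mm and grips with 20 to 120 N. Pads are 22 mm wide; open, the fingers measure 114 mm over their backs; the gripper's body (76 mm by 85 mm) begins 54 mm behind the grasp point. The pads swing forward as they close: fully open they stand 13 mm farther back than shut.
Start: joints at [1.48, 0.501, -0.427, 1.55, 0.221, 1.138, -0.21], TCP at [0.225, -0.61, 0.21] pointing down, gripper open.
Joint ranges: [-2.88, 2.88], [-0.31, 2.03], [-1.54, 1.56], [0.2, 2.42], [-1.41, 4.55], [0.19, 2.02], [-2.57, 2.57]. Speed limits (rad/s): [2.57, 2.57, 3.14, 3.14, 3.14, 3.14, 3.14].

INTERFACE

Orientations are given as a 3x3 rotation matrix whose columns are the frame's x, y, z axes.
In Python, from workcell import manip, viewer, hand_in gives the robot as it stands.
- The arm moves only by the tool arm_command, never from a script. Its argument "targets" is a list of rows, each a list of 7 numbers: the shift along the tool's x, y, z normalised to -1 to 1, where 1 is 250 mm, then the turn, a rotation vector about the tool's x, y, z normalised to -1 to 1, where 1 is pi/4 rad, then the closure, from 0 (fully open) to 1 (shut). In form: [[tx, ty, tz, wx, wy, wz, jaw], ...]. A call has 1 to 10 rows; each row is the pose to reach, as a shift and turn from the pose commanded when the call began, along the tool's axes at that moment; what a row does not reach only later rows make up. A row lasts 1/10 s, in which the tool goes at most 50 mm and 8.59 degrees, less where a joint would pass 70% of its speed; a pose out of reach is approached as far as the arm can. A call with a number of a shift or a turn outside -1 to 1 is refused whole. A call with a gripper value outside its range is refused whole. The fingers move at their own pace and stop on an object; the grip force is fixed at half the most. Time passes only in rows, so rows that repeat a pose let the fingers close. It gives the time, the measured TCP pose, the force, the opening and the grip force at its end, in the units of the state.
- manip.read_state(): the state, without advancing time (a new reading comes with each control period).
- viewer.grab_frame(name): name is "scene" or "top"; returns a dict with "img" (400x640x3 uint8, red, green, blue), "z_map" (400x640 float32, m along the optical axis (not along the pixel's ray), 0 where there is no reading), "fovy" (degrees; the focal length in pixels is half the picture's height over the tangent of half this angle, whatever the lens; pixels are square), "cx", "cy" (the principal point, pixels), "pose" (4x4, takes a point from camera to world coordinates). Camera axes: x right, y up, looking along -z (the intrinsics and any distortion apply to the point x, -y, -z); pixel columns grow to the right and rows downward; lengths in m; the calibration is good to about 2 mm. A picture is of the moment at which its call begins.
- hand_in(): hands the job in; it is judged then, once.
The state is a dict: "time": time; "joints": joint angles; "dq": joint speeds; "joint_efforts": joint torques, N m; "eef_pos": TCP position; "orientation": TCP orientation; "force": force on the tool from outside, world axes, zero at the start; "ft_torque": the same for the moment, N m; "width": finger opening in m; "grip_force": force on a finger pad.
Only numpy, scipy, OpenCV 4.12 (cv2) and the standard library are available. Lean on these libraries where they do the work, as an engineer would, in place of code of your own. Each camera call takes 0.05 s, during which the arm holds its last target. There are 200 camera calls.

## Working session

There is one attempt and no reset: what is moved stays moved. The work goes in short steps, Python scripts to look and compute and a tool call to move; the robot and the scene stay as the last step left them, time stands still between calls to the robot, and variables do not carry over. Pictures are saved under pics/ and viewed, at most 10 in all, crops included, and the job is handed in when it is done.

Besides the shell and the picture viewer there is one more tool, called after "Emit:" as a command line: name --pt "numbers of a row" for each row, then --argument value for the rest. arm_command: Moves the arm, as the interface text tells. Its arguments: {"type":"object","properties":{"targets":{"type":"array","items":{"type":"array","items":{"type":"number","minimum":-1,"maximum":1}}}},"required":["targets"]}

```bash
mkdir -p pics; ls
python3 - <<'E'
from workcell import manip, viewer
import cv2,numpy as np
for n in("top","scene"):
    f=viewer.grab_frame(n); np.savez(f"{n}0.npz",**f); cv2.imwrite(f"pics/{n}0.png",f["img"][:,:,::-1])
    print({k:v for k,v in f.items() if k not in("img","z_map")})
s=manip.read_state();print(s["time"],s["eef_pos"],s["orientation"],s["width"],s["force"])
E
```

```text
pics
{'fovy': 44.14760478681878, 'cx': 314.66755067950214, 'cy': 194.71549977959697, 'pose': array([[-0.03842127,  0.97672171, -0.21104146,  0.32501571],
       [-0.99925127, -0.03851607,  0.00366288,  0.09176119],
       [-0.00455087,  0.21102418,  0.97747025,  1.20217851],
       [ 0.        ,  0.        ,  0.        ,  1.        ]])}
{'fovy': 48.777231835498505, 'cx': 327.3778918248621, 'cy': 196.41664859622708, 'pose': array([[ 0.34092147, -0.82122258,  0.45756533,  1.04549022],
       [ 0.94003877,  0.29262868, -0.17520148, -0.09595656],
       [ 0.00998268,  0.4898591 ,  0.87174446,  0.94217942],
       [ 0.        ,  0.        ,  0.        ,  1.        ]])}
0.1 [ 0.22492581 -0.60914096  0.20937376] [[ 9.38056111e-01  3.46482947e-01 -5.48013208e-04]
 [ 3.46483375e-01 -9.38054644e-01  1.66005958e-03]
 [ 6.11160007e-05 -1.74710650e-03 -9.99998472e-01]] 0.08538424708832934 [-0.36776135  0.03475747  0.47359218]
```

View pics/top0.png

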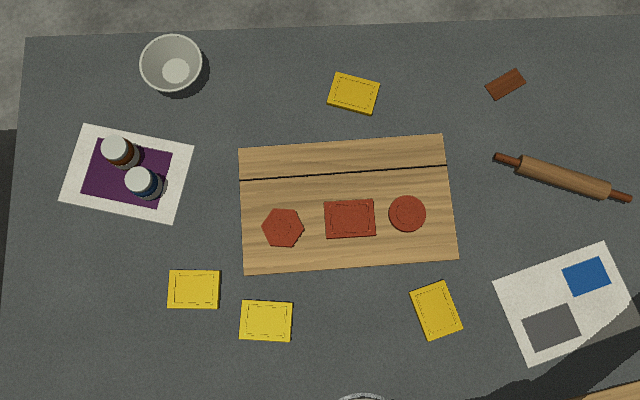

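View pics/scene0.png

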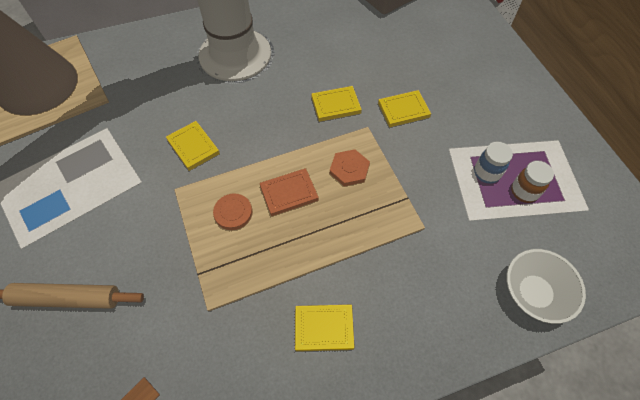

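The top view shows the rectangular tile at about (350,218), the hexagonal one at (283,228) and the round one at (407,214). The line runs from (240,180) to (446,165). The scene view agrees; the yellow tiles are decoys.

```bash
cat > meas.py <<'E'
import cv2,numpy as np
def ray(f,uv,z):
    uv=np.atleast_2d(np.float64(uv)); F=200/np.tan(np.radians(float(f["fovy"]))/2); P=f["pose"]
    d=np.c_[(uv[:,0]-f["cx"])/F,-(uv[:,1]-f["cy"])/F,-np.ones(len(uv))]@P[:3,:3].T
    return (P[:3,3]+d*((z-P[2,3])/d[:,2])[:,None])[:,:2]
def masks(f):
    hsv=cv2.cvtColor(np.ascontiguousarray(f["img"]),cv2.COLOR_RGB2HSV)
    red=cv2.inRange(hsv,(0,110,60),(9,255,255))|cv2.inRange(hsv,(172,110,60),(180,255,255))
    return hsv,cv2.morphologyEx(red,cv2.MORPH_OPEN,np.ones((3,3)))
def tiles(f,z=0.030,amin=250):
    out=[]
    for c in cv2.findContours(masks(f)[1],cv2.RETR_EXTERNAL,cv2.CHAIN_APPROX_NONE)[0]:
        if cv2.contourArea(c)<amin: continue
        p=ray(f,c[:,0],z); r=cv2.minAreaRect((p*1000).astype(np.float32))
        fill=cv2.contourArea((p*1000).astype(np.float32))/(r[1][0]*r[1][1])
        out.append((c[:,0].mean(0).round(),np.round(r[0],1),np.round(r[1],1),round(r[2],1),round(fill,2)))
    return out
def line(f,z=0.012):
    hsv,_=masks(f); v=hsv[:,:,2]
    wood=cv2.inRange(hsv,(10,60,90),(25,200,255)); c=max(cv2.findContours(cv2.morphologyEx(wood,cv2.MORPH_CLOSE,np.ones((9,9))),cv2.RETR_EXTERNAL,cv2.CHAIN_APPROX_NONE)[0],key=cv2.contourArea)
    b=np.zeros_like(v); cv2.drawContours(b,[cv2.convexHull(c)],-1,255,-1); b=cv2.erode(b,np.ones((7,7)))
    ys,xs=np.where((v<60)&(b>0)); p=ray(f,np.c_[xs,ys],z)
    vx,vy,x0,y0=cv2.fitLine(p.astype(np.float32),cv2.DIST_HUBER,0,.002,.001).ravel()
    res=(p-[x0,y0])@[-vy,vx]; k=abs(res)<.006; p=p[k]
    vx,vy,x0,y0=cv2.fitLine(p.astype(np.float32),cv2.DIST_L2,0,.002,.001).ravel()
    if vy<0: vx,vy=-vx,-vy
    t=(p-[x0,y0])@[vx,vy]; m=np.array([x0,y0])+np.array([vx,vy])*(t.max()+t.min())/2
    r=cv2.minAreaRect((ray(f,c[:,0],z)*1000).astype(np.float32))
    return m,np.array([vy,-vx]),np.ptp(t),len(p),r
E
python3 - <<'E'
from meas import *
for n in("top","scene"):
    f=dict(np.load(n+"0.npz")); print(n)
    for t in tiles(f):print(t)
    m,x,L,k,r=line(f);print("line",m,"xdir deg",np.degrees(np.arctan2(x[1],x[0])),L,k,"board",r)
    for t in tiles(f): d=t[1]/1000-m; print(t[1],"in line frame",d@x,d@[-x[1],x[0]])
    P=f["pose"];F=200/np.tan(np.radians(f["fovy"])/2)
    for t in tiles(f):
        u,v=t[0].astype(int);z=f["z_map"][v,u];print("h",(P[:3,:3]@[(u-f["cx"])/F*z,-(v-f["cy"])/F*z,-z]+P[:3,3]).round(4))
E
```

```text
top
(array([282., 227.]), array([501.1, 167.6]), array([98.6, 89.5]), 87.7, 0.75)
(array([349., 218.]), array([516.6,   6. ]), array([ 89.6, 119.1]), 1.8, 0.94)
(array([407., 213.]), array([ 523.5, -133.2]), array([86.7, 85.9]), 86.0, 0.78)
line [0.6359132 0.0152165] xdir deg 2.145141 0.5027560221541898 290 board ((560.3409423828125, 11.86798095703125), (320.8564758300781, 519.45947265625), 2.0969741344451904)
[501.1 167.6] in line frame -0.1290148516117841 0.15732291591086467
[516.6   6. ] in line frame -0.11957456825964743 -0.004744020352577374
[ 523.5 -133.2] in line frame -0.11788980316512887 -0.14410474703392903
h [0.5025 0.1689 0.0266]
h [0.5178 0.0069 0.0284]
h [ 0.524  -0.1329  0.0317]
scene
line [0.6351818  0.03022055] xdir deg 2.1167614 0.43831235402772417 3 board ((562.4639282226562, 11.631881713867188), (322.6284484863281, 519.860107421875), 2.1745593547821045)
```

Both measured rectangles match the given sizes: 90x119 mm for the tile and 320x519 mm for the board. The tile sits at x = -0.1195 in the line frame and is already parallel, so it needs to go about 74.5 mm. First I'll swing over behind the tile.

Emit:
arm_command --pt "0.8 -1 0 0 0 0.4 0.5" --pt "0.8 -1 0 0 0 0.4 0.5" --pt "0.8 -1 0 0 0 0.4 0.5" --pt "0.8 -1 0 0 0 0.4 0.5" --pt "0.8 -1 0 0 0 0.4 0.5" --pt "0.8 -1 0 0 0 0.4 0.5" --pt "0.8 -1 0 0 0 0.4 0.5" --pt "0.8 -1 0 0 0 0.4 0.5" --pt "0.8 -1 0 0 0 0.4 0.5" --pt "0.8 -1 0 0 0 0.4 0.5"

```text
time: 1.1
eef_pos: [0.3256, -0.3072, 0.2102]
orientation: [[0.999, 0.038, -0.0], [0.038, -0.999, -0.0], [-0.0, 0.0, -1.0]]
force: [-0.4, -0.9, 0.2]
width: 0.0427
grip_force: 0.0
```

Emit:
arm_command --pt "0.38 -1 0 0 0 0 0.5" --pt "0.38 -1 0 0 0 0 0.5" --pt "0.38 -1 0 0 0 0 0.5" --pt "0.38 -1 0 0 0 0 0.5" --pt "0.38 -1 0 0 0 0 0.5" --pt "0.38 -1 0 0 0 0 0.5" --pt "0.38 -1 0 0 0 0 0.5" --pt "0.38 -1 0 0 0 0 0.5" --pt "0.38 -1 0 0 0 0 0.5"

```text
time: 2.0
eef_pos: [0.4109, -0.0543, 0.21]
orientation: [[0.999, 0.036, -0.001], [0.036, -0.999, 0.0], [-0.001, -0.0, -1.0]]
force: [0.5, -0.4, 0.5]
width: 0.0428
grip_force: 0.0
```

Emit:
arm_command --pt "0.084 -0.226 0 0 0 0 0.5" --pt "0.084 -0.226 0.15 0 0 0 0.5" --pt "0.084 -0.226 0.3 0 0 0 0.5" --pt "0.084 -0.226 0.45 0 0 0 0.5" --pt "0.084 -0.226 0.6 0 0 0 0.5" --pt "0.084 -0.226 0.6 0 0 0 0.5" --pt "0.084 -0.226 0.6 0 0 0 0.5"

```text
time: 2.7
eef_pos: [0.4295, 0.0042, 0.0603]
orientation: [[0.999, 0.038, -0.002], [0.038, -0.999, 0.0], [-0.002, -0.0, -1.0]]
force: [-0.1, -0.2, -0.1]
width: 0.0425
grip_force: 0.0
```

Run:
```python
from meas import *
from workcell import viewer,manip
s=manip.read_state();print(s["eef_pos"],s["orientation"][:,0])
f=viewer.grab_frame("scene");cv2.imwrite("pics/s1.png",cv2.resize(f["img"][80:300,150:470,::-1],None,fx=2,fy=2))
for t in tiles(f):print(t)
f=viewer.grab_frame("top")
for t in tiles(f):print(t)
```

```text
[0.42951642 0.00417335 0.0603224 ] [ 0.99927148  0.03811222 -0.00199277]
(array([282., 228.]), array([501.2, 168.8]), array([96.2, 89.5]), 87.7, 0.77)
(array([338., 214.]), array([516.2,  16.6]), array([89.9, 98.2]), 1.1, 0.37)
(array([412., 209.]), array([ 535.7, -149.4]), array([87.9, 48.8]), 34.6, 0.73)
```

View pics/s1.png

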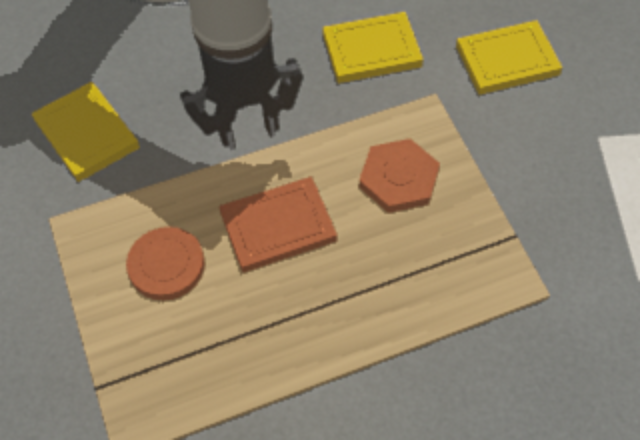

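The scene view shows the gripper just behind the tile, fingers straddling its middle, all three tiles undisturbed. Next I'll go down and move forward gently to touch.

Emit:
arm_command --pt "0 0 0.1 0 0 0 0.5" --pt "0 0 0.176 0 0 0 0.5" --pt "0 0 0.176 0 0 0 0.5" --pt "0.03 0 0.176 0 0 0 0.5" --pt "0.06 0 0.176 0 0 0 0.5" --pt "0.09 0 0.176 0 0 0 0.5" --pt "0.11 0 0.176 0 0 0 0.5" --pt "0.13 0 0.176 0 0 0 0.5" --pt "0.15 0 0.176 0 0 0 0.5" --pt "0.15 0 0.176 0 0 0 0.5"

```text
time: 3.8
eef_pos: [0.4683, 0.0066, 0.0164]
orientation: [[0.999, 0.039, 0.001], [0.039, -0.999, 0.0], [0.001, -0.0, -1.0]]
force: [-0.1, -0.2, -0.3]
width: 0.0426
grip_force: 0.0
```

```bash
sed -i 's/(9,255,255)/(int(hm),255,255)/; s/def masks(f):/def masks(f,hm=9):/' meas.py
python3 - <<'E'
from meas import *
from workcell import viewer,manip
s=manip.read_state();print(s["eef_pos"],s["force"])
f=viewer.grab_frame("scene");np.savez("scene1.npz",**f)
h=masks(f)[0]
print(h[165,350],h[190,290],h[211,232])
g=dict(np.load("scene0.npz"));h=masks(g)[0];print(h[165,350],h[190,290],h[211,232])
E
```

```text
[0.46828705 0.00657513 0.01636215] [-0.12369787 -0.19986694 -0.30002678]
[ 10 151 169] [ 10 151 172] [ 10 154 167]
[ 10 153 162] [ 10 151 167] [ 10 154 162]
```

```bash
cat > look.py <<'E'
import meas; from meas import *
from workcell import viewer,manip
import sys
def lm():
    g=dict(np.load("top0.npz")); return line(g)[:2]
def look(f,m,x):
    hsv=masks(f)[0]; M=cv2.inRange(hsv,(0,125,60),(12,255,255))
    meas_masks=meas.masks; meas.masks=lambda f,hm=9:(hsv,cv2.morphologyEx(M,cv2.MORPH_OPEN,np.ones((3,3))))
    for t in tiles(f):
        d=t[1]/1000-m
        if abs(d[0])<.3 and abs(d[1])<.3: print(t[0],t[1],t[2],t[3],t[4],"line frame x %.4f y %.4f"%(d@x,d@[-x[1],x[0]]))
    meas.masks=meas_masks
if __name__=="__main__":
    m,x=lm()
    if len(sys.argv)>1: print("start");look(dict(np.load("scene0.npz")),m,x)
    print("now");look(viewer.grab_frame("scene"),m,x)
    s=manip.read_state();print(s["time"],s["eef_pos"],s["force"])
E
python3 look.py 1
```

```text
start
[232. 211.] [ 529.2 -134.6] [89.  91.5] 70.4 0.78 line frame x -0.1122 y -0.1457
[288. 192.] [522.    5.2] [ 95.4 119.8] 1.3 0.95 line frame x -0.1142 y -0.0057
[349. 167.] [506.4 165.8] [ 89.7 107.8] 54.2 0.76 line frame x -0.1238 y 0.1553
now
[232. 211.] [ 529.2 -134.6] [89.  91.5] 70.4 0.78 line frame x -0.1122 y -0.1457
[288. 192.] [522.    5.4] [ 95.4 119.4] 1.3 0.95 line frame x -0.1142 y -0.0055
[349. 167.] [506.5 165.9] [ 89.7 107.8] 53.5 0.76 line frame x -0.1237 y 0.1554
3.9 [0.46718893 0.00652383 0.01614671] [-0.55958909  0.2991908  -0.03460723]
```

Nothing has moved yet. The scene view reads +5.3 mm because it also sees the tile's far side face. Now for a slow 50 mm push.

Emit:
arm_command --pt "0.02 0 0 0 0 0 0.5" --pt "0.04 0 0 0 0 0 0.5" --pt "0.06 0 0 0 0 0 0.5" --pt "0.08 0 0 0 0 0 0.5" --pt "0.1 0 0 0 0 0 0.5" --pt "0.12 0 0 0 0 0 0.5" --pt "0.14 0 0 0 0 0 0.5" --pt "0.16 0 0 0 0 0 0.5" --pt "0.18 0 0 0 0 0 0.5" --pt "0.2 0 0 0 0 0 0.5"

```text
time: 4.9
eef_pos: [0.5178, 0.0085, 0.0163]
orientation: [[0.999, 0.04, -0.0], [0.04, -0.999, 0.0], [-0.0, -0.0, -1.0]]
force: [-0.0, -0.3, -0.4]
width: 0.043
grip_force: 0.0
```

```bash
python3 look.py
```

```text
now
[232. 211.] [ 529.2 -134.5] [89.2 91.5] 70.4 0.78 line frame x -0.1122 y -0.1456
[288. 193.] [523.1   5.3] [ 94.2 119.4] 2.0 0.74 line frame x -0.1131 y -0.0057
[349. 167.] [506.4 165.8] [ 89.7 107.8] 54.2 0.76 line frame x -0.1238 y 0.1553
4.95 [0.51887771 0.00848959 0.01646129] [1.19116233 0.48023522 0.47075488]
```

The tile hasn't moved, so the fingers may be above it. I'll check.

Run:
```python
from meas import *
from workcell import viewer
f=viewer.grab_frame("scene");cv2.imwrite("pics/s2.png",cv2.resize(f["img"][110:260,200:400,::-1],None,fx=4,fy=4))
```

```text
(no output)
```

View pics/s2.png

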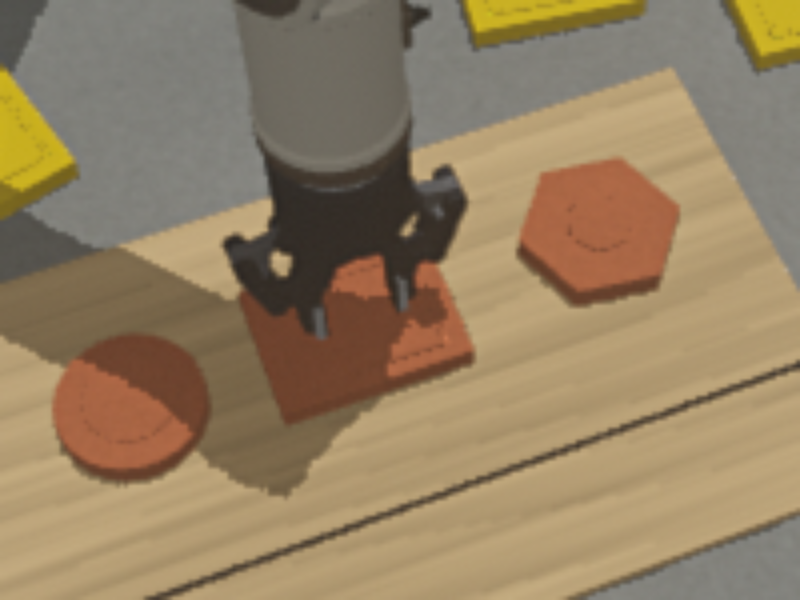

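The fingers are above the tile: the tips, at (320,335) and (403,310) in the crop, hover over its surface. I'll measure the real tip height from depth.

Run:
```python
from meas import *
from workcell import viewer,manip
f=viewer.grab_frame("scene");P=f["pose"];F=200/np.tan(np.radians(f["fovy"])/2)
def pt(u,v):
    z=f["z_map"][v,u];return (P[:3,:3]@[(u-f["cx"])/F*z,-(v-f["cy"])/F*z,-z]+P[:3,3])
for u,v in[(278,186),(279,188),(280,190),(280,192),(280,193),(280,194),(280,196),(280,200),(300,182),(301,185),(301,186),(301,188),(301,190),(301,193),(290,200),(340,170),(250,220)]: print(u,v,f["img"][v,u],pt(u,v).round(4))
s=manip.read_state();print(s["width"],s["eef_pos"],s["joints"])
```

```text
278 186 [54 48 42] [ 0.535  -0.0198  0.0887]
279 188 [99 97 94] [ 0.5295 -0.0175  0.0697]
280 190 [92 90 87] [ 0.5306 -0.0161  0.0616]
280 192 [92 92 88] [ 0.5304 -0.0168  0.0523]
280 193 [93 91 88] [ 0.5285 -0.0169  0.0446]
280 194 [103  79  67] [ 0.5298 -0.0175  0.0424]
280 196 [112  67  47] [ 0.5277 -0.018   0.0295]
280 200 [109  66  45] [ 0.5381 -0.0212  0.0297]
300 182 [96 93 89] [0.5278 0.0335 0.0653]
301 185 [101  93  89] [0.5287 0.0351 0.0522]
301 186 [101  92  87] [0.5292 0.0348 0.0485]
301 188 [110  67  46] [0.5243 0.0356 0.031 ]
301 190 [124  73  50] [0.5283 0.0342 0.0287]
301 193 [175 103  68] [0.5366 0.0315 0.0296]
290 200 [112  68  46] [0.5451 0.0012 0.0279]
340 170 [169 101  68] [0.5079 0.1416 0.0313]
250 220 [123 104  75] [ 1.0455 -0.096   0.9422]
0.042487899168285645 [0.51771834 0.00848716 0.01629549] [ 0.43797381  0.6115215  -0.63004603  2.00469016  0.55305444  0.69935987
 -2.07273253]
```

The tips' front face is at x ≈ 0.529, as expected, but they sit at z ≈ 0.04. That is about 22 mm above the reported TCP, more than the half-open swing-back explains. I'll back out at this height, shut the jaw and measure the tips again.

Emit:
arm_command --pt "-0.1 0 0 0 0 0 0.5" --pt "-0.22 0 0 0 0 0 0.5" --pt "-0.35 0 0 0 0 0 0.5" --pt "-0.35 0 0 0 0 0 0.5" --pt "-0.35 0 -0.1 0 0 0 0.5" --pt "-0.35 0 -0.1 0 0 0 1" --pt "-0.35 0 -0.1 0 0 0 1" --pt "-0.35 0 -0.1 0 0 0 1" --pt "-0.35 0 -0.1 0 0 0 1" --pt "-0.35 0 -0.1 0 0 0 1"

```text
time: 6.05
eef_pos: [0.4296, 0.005, 0.0408]
orientation: [[0.999, 0.04, -0.001], [0.04, -0.999, 0.0], [-0.001, -0.0, -1.0]]
force: [0.1, -0.2, -0.6]
width: 0.0
grip_force: 0.0
```

```bash
cat > tip.py <<'E'
from meas import *
from workcell import viewer,manip
import sys
f=viewer.grab_frame("scene");P=f["pose"];F=200/np.tan(np.radians(f["fovy"])/2)
v,u=np.mgrid[0:400,0:640];z=f["z_map"]
W=np.stack([(u-f["cx"])/F*z,-(v-f["cy"])/F*z,-z],-1)@P[:3,:3].T+P[:3,3]
s=manip.read_state();e=s["eef_pos"]
hsv=masks(f)[0]
k=(hsv[:,:,1]<60)&(abs(W[:,:,0]-e[0])<.03)&(abs(W[:,:,1]-e[1])<.06)&(W[:,:,2]>.02+0*z)&(W[:,:,2]<.2)
q=W[k];o=np.argsort(q[:,2])[:14];print(np.c_[u[k],v[k],q.round(4)][o]);print(e,s["width"],s["force"],s["time"])
cv2.imwrite(sys.argv[1],cv2.resize(f["img"][90:240,200:400,::-1],None,fx=4,fy=4))
E
python3 tip.py pics/s3.png; python3 look.py
```

```text
[[ 2.760e+02  1.560e+02  4.391e-01  2.000e-03  6.510e-02]
 [ 2.740e+02  1.550e+02  4.352e-01 -1.700e-03  6.590e-02]
 [ 2.790e+02  1.550e+02  4.400e-01  9.400e-03  6.710e-02]
 [ 2.800e+02  1.530e+02  4.361e-01  1.320e-02  6.830e-02]
 [ 2.750e+02  1.560e+02  4.405e-01 -6.000e-04  6.840e-02]
 [ 2.730e+02  1.550e+02  4.366e-01 -4.300e-03  6.900e-02]
 [ 2.780e+02  1.550e+02  4.412e-01  6.800e-03  7.000e-02]
 [ 2.720e+02  1.550e+02  4.365e-01 -6.700e-03  7.000e-02]
 [ 2.760e+02  1.550e+02  4.398e-01  2.300e-03  7.020e-02]
 [ 2.790e+02  1.540e+02  4.399e-01  9.800e-03  7.090e-02]
 [ 2.800e+02  1.520e+02  4.355e-01  1.370e-02  7.140e-02]
 [ 2.770e+02  1.540e+02  4.389e-01  5.200e-03  7.170e-02]
 [ 2.780e+02  1.540e+02  4.397e-01  7.500e-03  7.180e-02]
 [ 2.730e+02  1.540e+02  4.367e-01 -3.900e-03  7.310e-02]]
[0.42965963 0.00508131 0.04087995] -0.00014072910813320852 [-0.15314427  0.7008779  -0.39085943] 6.1
now
[232. 211.] [ 529.2 -134.6] [89.  91.5] 70.4 0.79 line frame x -0.1122 y -0.1457
[288. 192.] [521.8   5.1] [ 95.8 120. ] 1.3 0.95 line frame x -0.1144 y -0.0058
[349. 167.] [506.4 165.8] [ 89.7 107.8] 54.2 0.76 line frame x -0.1238 y 0.1553
6.15 [0.42973252 0.00507337 0.0409737 ] [0.26091968 0.79347244 0.42116788]
```

View pics/s3.png

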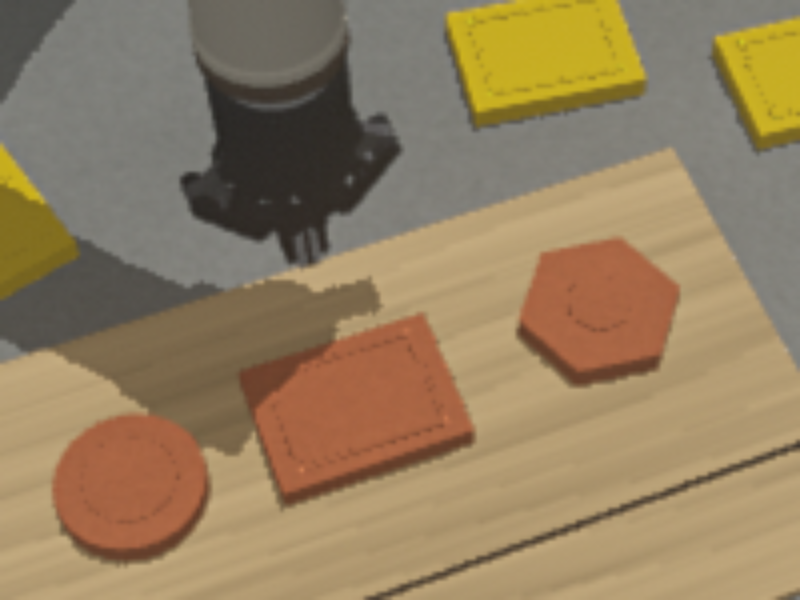

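The tips still sit about 20 mm above the reported TCP with the jaw shut; the shadow agrees, and the tile is unmoved. I'll go by the camera: open to half, lower slowly to reported z ≈ 0.000 (tips about 0.021), and watch the force.

Emit:
arm_command --pt "0 0 0.05 0 0 0 0.5" --pt "0 0 0.1 0 0 0 0.5" --pt "0 0 0.12 0 0 0 0.5" --pt "0 0 0.14 0 0 0 0.5" --pt "0 0 0.15 0 0 0 0.5" --pt "0 0 0.16 0 0 0 0.5" --pt "0 0 0.164 0 0 0 0.5" --pt "0 0 0.164 0 0 0 0.5"

```text
time: 6.95
eef_pos: [0.4301, 0.0049, 0.0004]
orientation: [[0.999, 0.04, 0.0], [0.04, -0.999, -0.0], [0.0, 0.0, -1.0]]
force: [0.6, -0.6, -1.1]
width: 0.0428
grip_force: 0.0
```

```bash
python3 tip.py pics/s4.png
```

```text
[[ 2.680e+02  1.680e+02  4.416e-01 -2.270e-02  2.880e-02]
 [ 2.690e+02  1.680e+02  4.430e-01 -2.040e-02  2.960e-02]
 [ 2.880e+02  1.610e+02  4.391e-01  2.970e-02  2.990e-02]
 [ 2.670e+02  1.660e+02  4.363e-01 -2.350e-02  3.050e-02]
 [ 2.890e+02  1.610e+02  4.410e-01  3.180e-02  3.160e-02]
 [ 2.680e+02  1.670e+02  4.413e-01 -2.220e-02  3.260e-02]
 [ 2.890e+02  1.580e+02  4.339e-01  3.420e-02  3.370e-02]
 [ 2.690e+02  1.670e+02  4.429e-01 -2.000e-02  3.380e-02]
 [ 2.870e+02  1.610e+02  4.409e-01  2.680e-02  3.390e-02]
 [ 2.880e+02  1.600e+02  4.399e-01  2.980e-02  3.540e-02]
 [ 2.890e+02  1.600e+02  4.409e-01  3.210e-02  3.580e-02]
 [ 2.660e+02  1.650e+02  4.363e-01 -2.540e-02  3.600e-02]
 [ 2.690e+02  1.660e+02  4.418e-01 -1.940e-02  3.640e-02]
 [ 2.870e+02  1.600e+02  4.401e-01  2.730e-02  3.690e-02]]
[0.43017653 0.00492253 0.0004817 ] 0.04272151370649895 [-0.24575028 -0.25459586 -0.07763987] 7.0
```

View pics/s4.png

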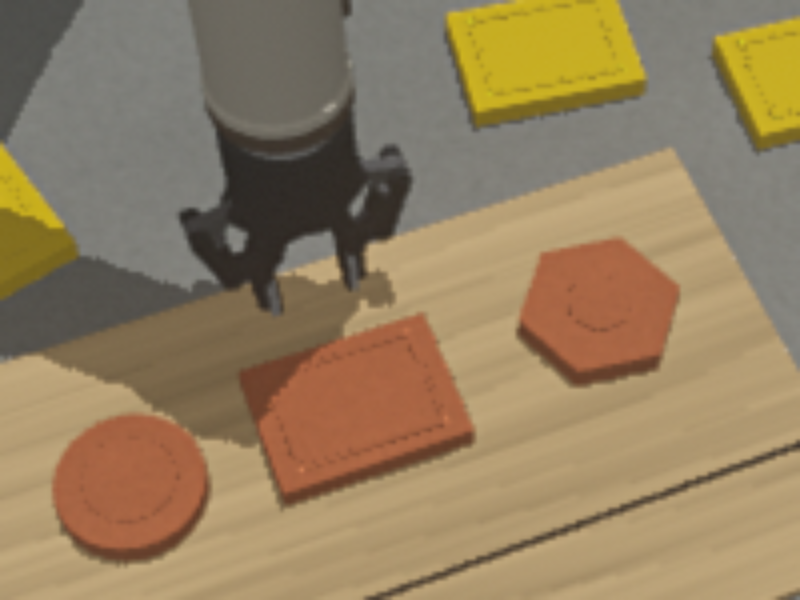

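The fingertips stand behind the tile at about z = 0.023 to 0.027, with no contact. I'll lower another 5 mm, then move forward about 40 mm to make contact.

Emit:
arm_command --pt "0 0 0.01 0 0 0 0.5" --pt "0 0 0.02 0 0 0 0.5" --pt "0 0 0.02 0 0 0 0.5" --pt "0.04 0 0.02 0 0 0 0.5" --pt "0.08 0 0.02 0 0 0 0.5" --pt "0.1 0 0.02 0 0 0 0.5" --pt "0.12 0 0.02 0 0 0 0.5" --pt "0.14 0 0.02 0 0 0 0.5" --pt "0.16 0 0.02 0 0 0 0.5"

```text
time: 7.9
eef_pos: [0.4686, 0.0063, -0.0051]
orientation: [[0.999, 0.04, -0.003], [0.04, -0.999, -0.001], [-0.003, 0.001, -1.0]]
force: [-3.9, -0.5, 3.0]
width: 0.0426
grip_force: 2.0
```

```bash
python3 look.py
```

```text
now
[232. 211.] [ 528.9 -133.3] [93.8 87.9] 16.0 0.78 line frame x -0.1125 y -0.1444
[289. 194.] [528.7   6. ] [ 96.5 119.5] 2.0 0.95 line frame x -0.1075 y -0.0052
[349. 167.] [506.4 165.8] [ 89.7 107.8] 54.2 0.76 line frame x -0.1238 y 0.1553
7.95 [ 0.47023368  0.00651747 -0.00485904] [-0.90193684 -0.39667232 -1.6325875 ]
```

In contact: the tile has moved 7 mm and is parallel. About 67 mm left; pushing 45 mm now.

Emit:
arm_command --pt "0.02 0 0 0 0 0 0.5" --pt "0.04 0 0 0 0 0 0.5" --pt "0.06 0 0 0 0 0 0.5" --pt "0.08 0 0 0 0 0 0.5" --pt "0.1 0 0 0 0 0 0.5" --pt "0.12 0 0 0 0 0 0.5" --pt "0.14 0 0 0 0 0 0.5" --pt "0.16 0 0 0 0 0 0.5" --pt "0.18 0 0 0 0 0 0.5"

```text
time: 8.85
eef_pos: [0.5154, 0.0083, -0.0047]
orientation: [[0.999, 0.04, 0.0], [0.04, -0.999, 0.0], [0.0, -0.0, -1.0]]
force: [-2.9, -0.6, -0.2]
width: 0.0429
grip_force: 1.0
```

```bash
python3 look.py
```

```text
now
[232. 211.] [ 529.2 -134.5] [89.2 91.5] 70.4 0.78 line frame x -0.1122 y -0.1456
[296. 210.] [574.8   7.7] [ 96.3 119.7] 2.2 0.94 line frame x -0.0614 y -0.0052
[349. 167.] [506.5 165.9] [ 89.7 107.8] 53.5 0.76 line frame x -0.1237 y 0.1554
8.9 [ 0.51658652  0.00842391 -0.0045029 ] [-0.67859281  0.19073215 -0.24775413]
```

Emit:
arm_command --pt "0.016 0 0 0 0 0 0.5" --pt "0.032 0 0 0 0 0 0.5" --pt "0.048 0 0 0 0 0 0.5" --pt "0.064 0 0 0 0 0 0.5" --pt "0.076 0 0 0 0 0 0.5" --pt "0.076 0 0 0 0 0 0.5"

```text
time: 9.5
eef_pos: [0.5351, 0.0092, -0.0045]
orientation: [[0.999, 0.039, 0.002], [0.039, -0.999, 0.0], [0.002, -0.0, -1.0]]
force: [0.9, 0.3, -0.6]
width: 0.043
grip_force: 0.0
```

```bash
cat > two.py <<'E'
from look import *
m,x=lm()
for n in("scene","top"):
    f=viewer.grab_frame(n);print(n);look(f,m,x)
    cv2.imwrite(f"pics/two_{n}.png",f["img"][:,:,::-1])
    M,X,L,k,_=line(f);print("line here",M,np.degrees(np.arctan2(X[1],X[0])),L,k,"offset of line",(M-m)@x)
s=manip.read_state();print(s["time"],s["eef_pos"],s["force"])
E
python3 two.py
```

```text
scene
[232. 211.] [ 529.2 -134.5] [89.2 91.5] 70.4 0.78 line frame x -0.1122 y -0.1456
[299. 217.] [594.9   8.5] [ 96.6 120.2] 2.5 0.94 line frame x -0.0412 y -0.0052
[349. 167.] [506.5 165.9] [ 89.7 107.8] 53.5 0.76 line frame x -0.1237 y 0.1554
line here [0.48162583 0.02020485] 5.3527 0.14205824838683792 168 offset of line -0.1539925238374824
top
[282. 227.] [501.6 169.2] [ 91.1 101.6] 52.6 0.74 line frame x -0.1285 y 0.1589
line here [0.59445479 0.10629072] -19.933554 0.23619015923569098 93 offset of line -0.038020349300268104
9.6 [ 0.53491854  0.00922084 -0.00442111] [-0.24648194 -0.19501248 -0.32838908]
```

The estimate is now x ≈ -0.046. I'll back off and lift, then check from the top view.

Emit:
arm_command --pt "-0.06 0 0 0 0 0 0.5" --pt "-0.16 0 0 0 0 0 0.5" --pt "-0.16 0 -0.2 0 0 0 0.5" --pt "-0.16 0 -0.4 0 0 0 0.5" --pt "-0.16 0.2 -0.6 0 0 0 0.5" --pt "-0.16 0.4 -0.8 0 0 0 0.5" --pt "-0.16 0.6 -0.8 0 0 0 0.5" --pt "-0.16 0.8 -0.8 0 0 0 0.5" --pt "-0.16 1 -0.8 0 0 0 0.5" --pt "-0.16 1 -0.8 0 0 0 0.5"

```text
time: 10.6
eef_pos: [0.5037, -0.2474, 0.1963]
orientation: [[0.999, 0.036, 0.002], [0.036, -0.999, -0.003], [0.002, 0.003, -1.0]]
force: [-0.5, 0.1, -0.1]
width: 0.0425
grip_force: 0.0
```

```bash
python3 two.py
```

```text
scene
[232. 211.] [ 529.2 -134.6] [89.  91.5] 70.4 0.78 line frame x -0.1122 y -0.1457
[299. 217.] [595.3   8.7] [ 94.9 119.7] 2.2 0.95 line frame x -0.0408 y -0.0050
[349. 167.] [506.4 165.8] [ 89.7 107.8] 54.2 0.76 line frame x -0.1238 y 0.1553Traceback (most recent call last):
  File "two.py", line 6, in <module>
    M,X,L,k,_=line(f);print("line here",M,np.degrees(np.arctan2(X[1],X[0])),L,k,"offset of line",(M-m)@x)
              ~~~~^^^
  File "meas.py", line 23, in line
    vx,vy,x0,y0=cv2.fitLine(p.astype(np.float32),cv2.DIST_HUBER,0,.002,.001).ravel()
                ~~~~~~~~~~~^^^^^^^^^^^^^^^^^^^^^^^^^^^^^^^^^^^^^^^^^^^^^^^^^
cv2.error: OpenCV(4.12.0) /io/opencv/modules/imgproc/src/linefit.cpp:50: error: (-215:Assertion failed) count > 0 in function 'fitLine2D_wods'
```

View pics/two_top.png

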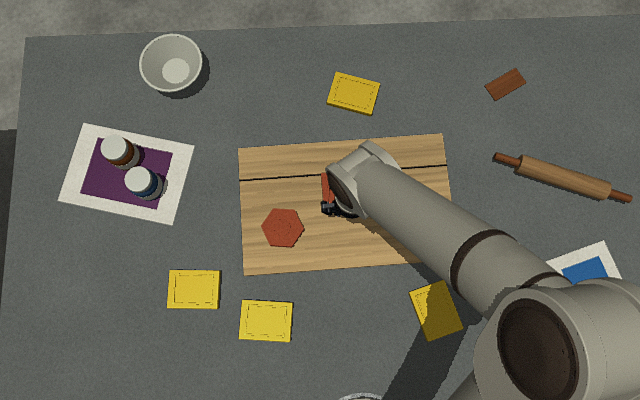

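View pics/two_scene.png

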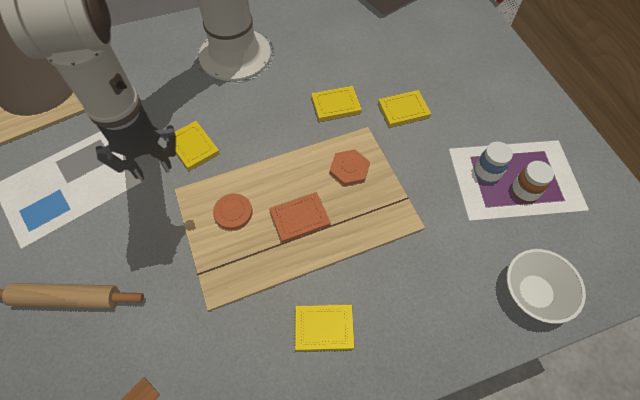

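The scene view shows the tile's far edge on the line at about (300,217), with the gripper clear; the top picture was left over from before the lift. One fresh top measurement remains.

Run:
```python
from look import *
m,x=lm(); f=viewer.grab_frame("top"); look(f,m,x); print("start"); look(dict(np.load("top0.npz")),m,x)
```

```text
[282. 227.] [502.3 169.2] [102.2  90.8] 24.4 0.74 line frame x -0.1278 y 0.1589
[407. 213.] [ 524.7 -133.4] [86.8 88.4] 86.0 0.78 line frame x -0.1167 y -0.1443
[346. 189.] [590.9   9.4] [ 89.9 120. ] 2.5 0.95 line frame x -0.0452 y -0.0041
start
[282. 227.] [501.5 169.1] [ 91.2 101.7] 53.2 0.74 line frame x -0.1286 y 0.1588
[349. 218.] [517.2   6. ] [ 90.7 120.2] 1.9 0.94 line frame x -0.1190 y -0.0048
[407. 213.] [ 524.7 -133.4] [86.8 88.4] 86.0 0.78 line frame x -0.1167 y -0.1443
```

The tile's x in the line frame is -0.0452 m (target -0.045), it is parallel to the line, and the other two tiles haven't moved.

```bash
python3 -c "from workcell import hand_in; print(hand_in())"
```

```text
the job is handed in; nothing more can be done
None
```

The job is handed in: the last top view put the rectangular tile's far edge within about 1 mm of the line and parallel to it, with the round and hexagonal tiles unmoved and the gripper clear; no verdict was returned.

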